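# Hold the slotted skimmer flat over the garlic bowl

### The job

Draw the red-handled slotted skimmer up out of its upright holder, turn it so that its blade lies flat and level, and hold it above the middle of the big aluminium bowl, clear of the rim, ready to have peeled garlic cloves laid on it. Finish still holding it there, steady, with nothing but the gripper carrying it. Leave the black-handled turner in its holder and the other things on the table where they stand.

Things in the scene. Friction and masses are not known exactly. Their poses are not given: they have to be found in the camera images.
- skimmer_handle (a point): Red handle of the slotted skimmer, which stands blade down in one of two like holders (side varies, leans up to 5 deg). Handle 22 mm wide (y), 12 mm thick (x). Point on its centre line, 60 mm below its top, about 100 mm above the blade. Axes: z along the handle away from the blade, y across its width, x square to the blade's flat faces. Both faces alike.
- skimmer_blade (a point): Centre of the skimmer's flat slotted steel blade, 80 mm wide (y), 90 mm long (z), 5 mm thick (x); 145 mm below the handle point (along -z). Same axes. The blade lies flat when its x axis is vertical, either face up.
- skimmer: The whole skimmer, rigid, straight, 250 mm long, about 120 g (0.7 to 1.4 times). Origin at the middle of the blade's lower edge, 45 mm below the blade's centre, same axes. Centre of mass about 125 mm along z.
- caddy_a_mouth (a point): Centre of the mouth of the skimmer's holder: slim upright steel pocket fixed to the table, rim 81 mm above the table, inner floor at 6 mm, slot 86 mm (along y) by 11 mm (along x), walls 6 mm; base plate 80 by 120 by 6 mm. The blade stands 75 mm deep in it, 15 mm shows. Slot's long side within 0.3 rad of world x.
- caddy_b_mouth (a point): The like mouth of the second, equal holder on the other side of the bowl, which has the turner; same sizes.
- bowl_mouth (a point): Centre of the mouth of the big round aluminium bowl of peeled garlic, at rim height, 95 mm above the table; rim radius 130 mm. The bowl does not move.
- turner_handle (a point): Black-handled turner with a solid blade, same shape and size as the skimmer, standing in the other holder: leave it. Point 190 mm above its blade's lower edge, on the handle.
- garlic1: Garlic bulb, 54 mm wide, 59 mm tall, standing on a white board 10 mm thick near the robot; origin under its centre. Leave it.
- garlic2: Second such garlic bulb on the white board; origin under its centre. Leave it.
- tumbler: Clear tumbler, 72 mm wide, 100 mm tall; origin under its centre. Leave it.
- dish: Small white bowl, 110 mm wide, 40 mm tall; origin under its centre. Leave it.
- oil: Amber oil bottle, 64 mm wide, 190 mm tall; origin under its centre. Leave it.
- salt: Salt jar with a blue cap, 64 mm wide, 90 mm tall; origin under its centre. Leave it.
Not all that is in view belongs to the job. What is shaped like the skimmer but blue or purple is not meant.

How it is judged:
By the outcome, as a careful person would: the job done as asked, in the order asked, and still so for the second after the job is handed in, while the arm keeps its last pose, push and grip.
It also fails if it takes over 42 s, if anything falls off the work surface, if the arm or the gripper's body presses on something with over 40 N, if the wrist force passes 120 N, or if a joint passes its speed limit or range.

### The arm

A 7-joint arm with a two-finger parallel gripper is mounted at the origin on the work surface. World frame = base frame: x ahead of the robot, y to its left, z up, the work surface at z = 0. Lengths are in m, angles in rad, forces in N, time in s.
With the tool pointing down it reaches from about 0.4 to 0.875 m from the base axis. Payload 19.3 kg.
Tool frame: the origin (TCP) lies at the very end of the fingers, on their centre line; the grasp point (between the pads) lies 19 mm behind it; z points along the fingers, y is the line along which they close (so a half turn about z gives the same grasp; the last joint's range is limited). The gripper opens to 85 mm and grips with 20 to 120 N. Pads are 22 mm wide; open, the fingers measure 114 mm over their backs; the gripper's body (76 mm by 85 mm) begins 54 mm behind the grasp point. The pads swing forward as they close: fully open they stand 13 mm farther back than shut.
Start: joints at [1.215, 0.521, -0.036, 1.599, 0.021, 1.021, -0.113], TCP at [0.176, -0.6, 0.204] pointing down, gripper open.
Joint ranges: [-2.91, 2.91], [-0.3, 2.13], [-1.5, 1.42], [0.17, 2.43], [-1.26, 4.41], [0.16, 1.93], [-2.52, 2.52]. Speed limits (rad/s): [1.89, 1.89, 2.39, 2.39, 3.01, 3.01, 3.01].

### API

Orientations are given as [roll, pitch, yaw] about the fixed x, y, z axes, in that order (R = Rz(yaw) Ry(pitch) Rx(roll)).
In Python, from workcell import bot gives the robot as it stands.
- The arm moves only by the tool carry_out, never from a script. Its argument "rows" is a list that holds one entry, the list of rows, each a list of 4 numbers: the shift along the tool's x, y, z in m, then the turn about the tool's z in degrees. In form: [[[x, y, z, twist], ...]]. A call has 1 to 12 rows; each row is the pose to reach, as a shift and turn from the pose commanded when the call began, along the tool's axes at that moment; what a row does not reach only later rows make up. A row lasts 1/12 s, in which the tool goes at most 41.7 mm and 7.16 degrees, less where a joint would pass 70% of its speed; a pose out of reach is approached as far as the arm can. A call with a gripper value outside its range is refused whole. "grip" is the finger opening in m, from 0 to 0.0854, set as the call begins (left out, the last holds). The fingers move at their own pace and stop on an object; "grip_force" is the grip in N (left out, the last holds). Time passes only in rows, so rows that repeat a pose let the fingers close. It gives the time, the measured TCP pose, the force, the opening and the grip force at its end, in the units of the state.
- bot.observe(): the state, without advancing time (a new reading comes with each control period).
- bot.grab_frame(name): name is "scene" or "top" or "wrist"; returns a dict with "pixels" (420x560x3 uint8, red, green, blue), "K" (3x3 intrinsics, pixels), "pose" (4x4, takes a point from camera to world coordinates). Camera axes: x right, y down, z forward; pixel columns grow to the right and rows downward; lengths in m; the calibration is good to about 2 mm. A picture is of the moment at which its call begins. There is no depth.
- bot.job_done(): hands the job in; it is judged then, once.
Trained networks look in a picture, given as the dict that the camera call returned (one of the last four; its "shot" number tells which), for a name from the list of things; names that differ only in an ending like _2 or _b are one class to them, and where a whole thing is asked for, a point or a joint stands for the part that bears it (a point fixed in the world has none). Each returns a list of dicts, best first, with "conf" (0 to 1); they miss things now and then, are a little off and sometimes report something else, mostly with a low value. They report only what shows in the picture. A call takes as long as a camera call. They do not tell look-alikes from the thing itself.
- bot.look_for(picture, label): "position" ([column, row] in pixels, amid what is visible of it).
- bot.regions_of(picture, label): "region" (420x560 bool, what is visible of it) and "position" ([column, row] in pixels, amid what is visible of it).
- bot.spot_point(picture, label): "position" ([column, row] in pixels: a listed point, or the origin of a listed thing).
The state is a dict: "clock": time; "qpos": joint angles; "qd": joint speeds; "joint_efforts": joint torques, N m; "position": TCP position; "tool_rot": TCP orientation; "force": force on the tool from outside, world axes, zero at the start; "moment": the same for the moment, N m; "grip_width": finger opening in m; "finger_force": force on a finger pad.
Only numpy, scipy, OpenCV 4.12 (cv2) and the standard library are available. Lean on these libraries where they do the work, as an engineer would, in place of code of your own. Each camera call takes 0.05 s, during which the arm holds its last target. There are 200 camera calls.

## Working session

There is one attempt and no reset: what is moved stays moved. The work goes in short steps, Python scripts to look and compute and a tool call to move; the robot and the scene stay as the last step left them, time stands still between calls to the robot, and variables do not carry over. Pictures are saved under pics/ and viewed, at most 10 in all, crops included, and the job is handed in when it is done.

Besides the shell and the picture viewer there is one more tool, called after "Request:" by a JSON object that holds its "op" and its "data". carry_out: Moves the arm, as the interface text tells. Its arguments: {"type":"object","properties":{"rows":{"type":"array","items":{"type":"array","items":{"type":"array","items":{"type":"number"}}}},"grip":{"type":"number"},"grip_force":{"type":"number"}},"required":["rows"]}

```bash
mkdir -p pics; ls
python3 - <<'E'
from workcell import bot
import cv2,numpy as np
s=bot.observe(); print(s['clock'],s['position'],s['tool_rot'],s['grip_width'])
ims=[]
for n in ['scene','top']:
    f=bot.grab_frame(n); print(n,f['K'].tolist(),np.round(f['pose'],3).tolist())
    cv2.imwrite(f'pics/{n}0.png',f['pixels'][:,:,::-1])
    for l in ['skimmer_handle','skimmer_blade','skimmer','caddy_a_mouth','bowl_mouth','turner_handle']:
        print(l,[(np.round(d['position'],1).tolist(),round(d['conf'],2)) for d in bot.spot_point(f,l)])
E
```

```text
pics
0.0 [ 0.17605923 -0.5992966   0.20332115] [-3.14044814e+00  9.64258313e-05  2.85802589e-01] 0.08545337186142182
scene [[458.0940433344652, 0.0, 284.30552849905905], [0.0, 458.0940433344652, 213.82233001849653], [0.0, 0.0, 1.0]] [[-0.798, 0.404, -0.447, 0.985], [0.603, 0.53, -0.596, 0.616], [-0.004, -0.745, -0.667, 0.858], [0.0, 0.0, 0.0, 1.0]]
skimmer_handle [([240.0, 111.7], 0.96), ([313.3, 141.6], 0.93), ([275.1, 127.4], 0.88), ([241.1, 151.2], 0.79)]
skimmer_blade [([245.9, 154.1], 0.85), ([243.3, 193.7], 0.6), ([279.2, 167.0], 0.56), ([310.9, 178.5], 0.55), ([327.1, 253.6], 0.42)]
skimmer [([248.0, 170.1], 0.84), ([311.5, 189.8], 0.67), ([275.5, 176.4], 0.56)]
caddy_a_mouth [([244.9, 184.6], 0.68)]
bowl_mouth [([234.2, 264.0], 0.59)]
turner_handle [([394.0, 265.9], 0.71)]
top [[399.7013683023069, 0.0, 285.945246627525], [0.0, 399.7013683023069, 206.24704115457507], [0.0, 0.0, 1.0]] [[-0.021, -0.994, 0.111, 0.406], [-1.0, 0.023, 0.014, -0.03], [-0.016, -0.11, -0.994, 1.084], [0.0, 0.0, 0.0, 1.0]]
skimmer_handle [([362.0, 303.0], 0.91), ([466.1, 264.2], 0.87), ([385.0, 217.0], 0.72), ([412.1, 279.1], 0.62)]
skimmer_blade [([372.4, 221.5], 0.85), ([441.4, 263.2], 0.83), ([352.0, 297.9], 0.73), ([396.3, 276.6], 0.62)]
skimmer [([436.3, 262.9], 0.92), ([390.0, 275.9], 0.77), ([367.1, 224.6], 0.61)]
caddy_a_mouth [([376.4, 222.0], 0.72)]
bowl_mouth [([278.3, 146.9], 0.62)]
turner_handle [([156.0, 231.3], 0.56)]
```

View pics/scene0.png

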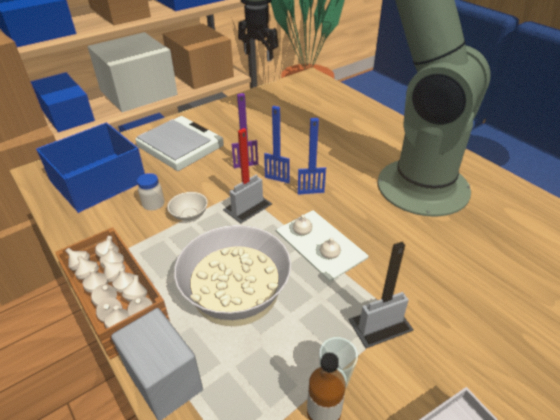

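View pics/top0.png

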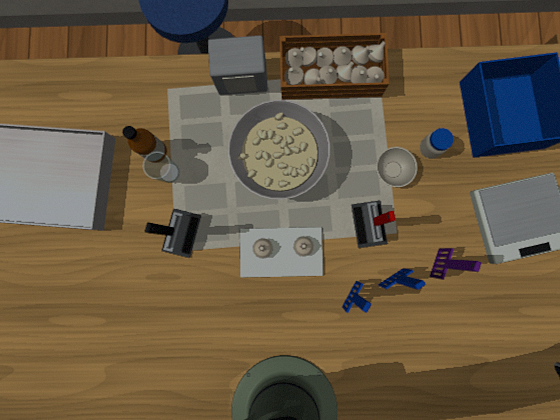

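The scene view shows the red handle at (243,155), standing in a holder left of the bowl as seen there. In the top view it is at (385,217), with its holder at (370,224).

Possible mix-ups, by scene pixel:
- Purple tool: (241,111)
- Blue tools: (276,128) and (313,141)
- Black turner: (394,266)

I choose the red one in the holder and will check it in a close crop.

```bash
cat > h.py <<'E'
from workcell import bot
import cv2,numpy as np
def ray(f,p):
    d=f['pose'][:3,:3]@np.linalg.solve(f['K'],[p[0],p[1],1.]); return f['pose'][:3,3],d/np.linalg.norm(d)
def at_z(f,p,z):
    o,d=ray(f,p); return o+d*(z-o[2])/d[2]
def tri(fs,ps):
    A=np.zeros((3,3));b=np.zeros(3);R=[ray(f,p) for f,p in zip(fs,ps)]
    for o,d in R:
        M=np.eye(3)-np.outer(d,d);A+=M;b+=M@o
    x=np.linalg.solve(A,b); return x,[np.linalg.norm(np.cross(x-o,d)) for o,d in R]
def proj(f,X):
    T=np.linalg.inv(f['pose']);c=T[:3,:3]@np.asarray(X)+T[:3,3];q=f['K']@c;return q[:2]/q[2]
def red(f):
    p=f['pixels'].astype(int);m=((p[:,:,0]>110)&(p[:,:,1]<60)&(p[:,:,2]<60)).astype(np.uint8)
    n,l,st,c=cv2.connectedComponentsWithStats(m);i=1+np.argmax(st[1:,4]);return l==i
def ends(m):
    r,c=np.nonzero(m);P=np.c_[c,r].astype(float);mu=P.mean(0);u=np.linalg.svd(P-mu,full_matrices=False)[2][0]
    t=(P-mu)@u;a,b=np.percentile(t,[1,99]);return mu+a*u,mu+b*u,mu
E
python3 - <<'E'
from h import *
S=bot.grab_frame('scene');T=bot.grab_frame('top')
np.set_printoptions(precision=4,suppress=True)
for f in (S,T): m=red(f);print(m.sum(),ends(m))
es=ends(red(S));et=ends(red(T))
for i in (0,1):
  for j in (0,1): print(i,j,tri([S,T],[es[i],et[j]]))
P=lambda f,l:bot.spot_point(f,l)
for l in ['caddy_a_mouth','bowl_mouth','turner_handle','dish','garlic1','tumbler']:
    a,b=P(S,l),P(T,l)
    if a and b: print(l,tri([S,T],[a[0]['position'],b[0]['position']]))
# others: tops/bases
for n,z,p in [('blue1',.05,(352,297)),('blue2',.05,(396,277)),('purp',.05,(441,263)),('dish',.02,(398,167))]: print(n,at_z(T,p,z))
# bowl by ellipse in top: rim plane
for n,p in [('L',(229,150)),('R',(330,150)),('U',(280,101)),('D',(280,199))]: print(n,at_z(T,p,.095))
c=np.vstack([cv2.resize(S['pixels'][90:230,170:350],(720,560))])
cv2.imwrite('pics/c1.png',c[:,:,::-1])
c=cv2.resize(T['pixels'][180:265,325:425],(800,680))[:600]
cv2.imwrite('pics/c2.png',c[:,:,::-1])
E
```

```text
359 (array([241.7063, 129.9914]), array([245.197 , 181.0153]), array([243.39  , 154.6017]))
46 (array([390.5322, 210.9809]), array([392.6774, 220.203 ]), array([391.6087, 215.6087]))
0 0 (array([ 0.4815, -0.2329,  0.2587]), [np.float64(0.002395529886806982), np.float64(0.002395529886806924)])
0 1 (array([ 0.4681, -0.2434,  0.2472]), [np.float64(0.003937128333074048), np.float64(0.00393712833307413)])
1 0 (array([ 0.4843, -0.263 ,  0.0875]), [np.float64(0.019904466883706833), np.float64(0.019904466883706735)])
1 1 (array([ 0.4679, -0.2771,  0.0688]), [np.float64(0.012619778713997278), np.float64(0.01261977871399733)])
caddy_a_mouth (array([ 0.4705, -0.2391,  0.0788]), [np.float64(0.004493630281963062), np.float64(0.004493630281962882)])
bowl_mouth (array([0.6634, 0.0029, 0.0994]), [np.float64(0.0015513381722299852), np.float64(0.0015513381722298803)])
turner_handle (array([0.4598, 0.2698, 0.1997]), [np.float64(0.0030854818044031423), np.float64(0.003085481804402942)])
dish (array([ 0.5467, -0.1095,  0.1276]), [np.float64(0.1400216788498522), np.float64(0.14002167884985223)])
garlic1 (array([0.4381, 0.0236, 0.0908]), [np.float64(0.034454888581358964), np.float64(0.03445488858135891)])
tumbler (array([ 0.6324,  0.3042, -0.0053]), [np.float64(0.0010466937169429048), np.float64(0.0010466937169428237)])
blue1 [ 0.2864 -0.1781  0.05  ]
blue2 [ 0.3341 -0.2916  0.05  ]
purp [ 0.367  -0.4074  0.05  ]
dish [ 0.6242 -0.3196  0.02  ]
L [0.6632 0.1249 0.095 ]
R [ 0.6567 -0.1306  0.095 ]
U [ 0.7884 -0.007   0.095 ]
D [ 0.535 -0.002  0.095]
```

View pics/c1.png

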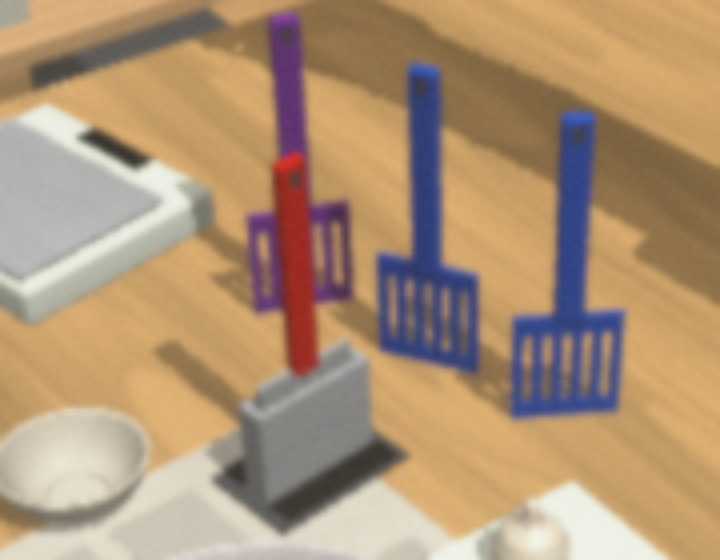

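View pics/c2.png

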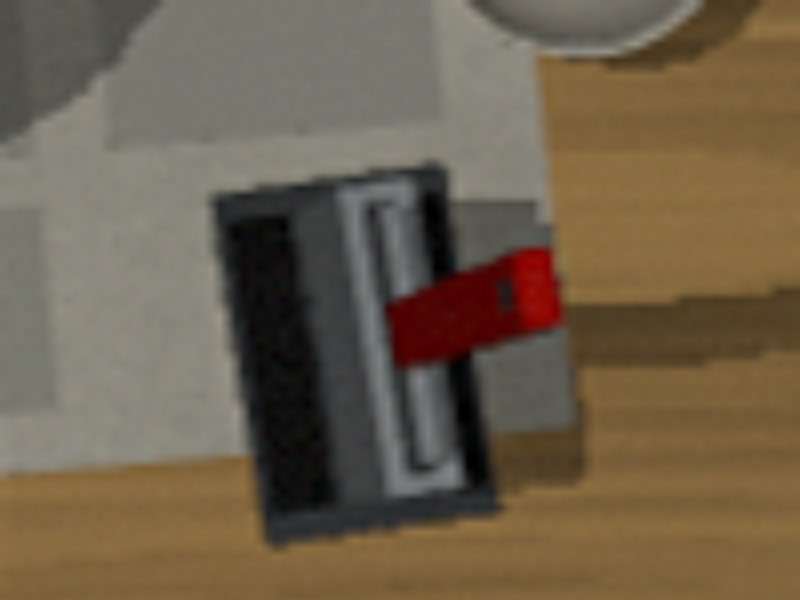

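The crops confirm a red handle in the steel pocket. In the top crop the slot runs from (385,195) to (440,475), which is about +9° from world x.

Run:
```python
from h import *
np.set_printoptions(precision=4,suppress=True)
S=bot.grab_frame('scene');T=bot.grab_frame('top')
print('mouth',at_z(T,(375.6,221.9),.081))
cv=lambda x,y:(325+x/8.,180+y/(680/85.))
print('slot ends',at_z(T,cv(375,190),.081),at_z(T,cv(428,482),.081))
# red mask, looser, in hsv
def m(f):
    h=cv2.cvtColor(f['pixels'],cv2.COLOR_RGB2HSV);k=(((h[:,:,0]<6)|(h[:,:,0]>174))&(h[:,:,1]>200)&(h[:,:,2]>70)).astype(np.uint8)
    n,l,st,c=cv2.connectedComponentsWithStats(k);i=1+np.argmax(st[1:,4]);return l==i
for f in (S,T): print(m(f).sum(),ends(m(f)))
from scipy.optimize import least_squares
# fit handle axis: two points at s=90(+6ish) and 250 -> param base point (x,y) at z=.0965, tilt a,b ; use centroid and ends of masks
obs=[ends(m(f)) for f in (S,T)]
def model(v):
    o=np.array([v[0],v[1],.006]);d=np.array([v[2],v[3],1]);d/=np.linalg.norm(d);return o,d
def res(v):
    o,d=model(v);r=[]
    for f,ob in zip((S,T),obs):
        # only use perpendicular distances of image line + top end
        a,b=proj(f,o+d*.10),proj(f,o+d*.248);n=(b-a)/np.linalg.norm(b-a);n=np.array([-n[1],n[0]])
        r+=[n@(ob[0]-a),n@(ob[1]-a),n@(ob[2]-a)]
    return r
s=least_squares(res,[.4705,-.2391,0,0]);print(s.x,s.fun)
o,d=model(s.x)
for k in (.165,.19,.21,.25): print(k,o+d*k)
for f,ob in zip((S,T),obs): print(proj(f,o+d*.25),proj(f,o+d*.09))
s=bot.observe();print(s['clock'],s['position'],s['tool_rot'])
```

```text
mouth [ 0.4734 -0.2399  0.081 ]
slot ends [ 0.5193 -0.2326  0.081 ] [ 0.4275 -0.245   0.081 ]
74 (array([242.137 , 137.5804]), array([244.9389, 163.9289]), array([243.3514, 149.    ]))
168 (array([393.8041, 214.3853]), array([374.3164, 221.3506]), array([384.1905, 217.8214]))
[ 0.4732 -0.2318  0.0107 -0.0325] [ 0.  0.  0. -0.  0. -0.]
0.165 [ 0.4749 -0.2371  0.1709]
0.19 [ 0.4752 -0.2379  0.1959]
0.21 [ 0.4754 -0.2386  0.2159]
0.25 [ 0.4759 -0.2399  0.2559]
[241.211  128.8717] [246.7163 180.6439]
[392.9837 214.6785] [374.7225 221.2055]
1.5 [ 0.1762 -0.5996  0.2039] [-3.1415 -0.      0.2858]
```

Request:
{"op": "carry_out", "data": {"rows": [[[0,0,-0.04,0],[0,0,-0.08,-5],[0,0,-0.12,-10],[0.03,-0.02,-0.13,-17],[0.06,-0.04,-0.13,-24],[0.09,-0.06,-0.13,-31],[0.12,-0.08,-0.13,-38],[0.15,-0.1,-0.13,-45],[0.18,-0.12,-0.13,-52],[0.21,-0.14,-0.13,-59],[0.24,-0.16,-0.13,-66],[0.27,-0.18,-0.13,-73]]], "grip": 0.0854, "grip_force": 30}}

```text
clock: 2.5
position: [0.3853, -0.3494, 0.3342]
tool_rot: [3.141, 0.001, 1.566]
force: [1.0, -0.4, -0.4]
grip_width: 0.0855
finger_force: 0.0
```

Request:
{"op": "carry_out", "data": {"rows": [[[0.035,0.028,0,-3],[0.07,0.056,0,-6],[0.1,0.08,0,-9],[0.113,0.09,0,-9],[0.113,0.09,0,-9],[0.113,0.09,0,-9]]]}}

```text
clock: 3.0
position: [0.4761, -0.238, 0.3338]
tool_rot: [-3.142, -0.0, 1.719]
force: [-0.4, -0.3, -0.0]
grip_width: 0.0852
finger_force: 0.0
```

Run:
```python
from h import *
np.set_printoptions(precision=4,suppress=True)
W=bot.grab_frame('wrist');s=bot.observe();print(s['position'],s['tool_rot'])
cv2.imwrite('pics/w1.png',W['pixels'][:,:,::-1])
print('tcp,expected top/grasp/base px',proj(W,s['position']),proj(W,[.4759,-.2399,.2559]),proj(W,[.4754,-.2386,.216]),proj(W,[.474,-.2346,.1]))
```

```text
[ 0.4755 -0.2391  0.3338] [-3.1412  0.0002  1.7169]
tcp,expected top/grasp/base px [276.1137 250.9597] [277.3102 210.8071] [277.1499 196.0833] [276.9277 168.7259]
```

View pics/w1.png

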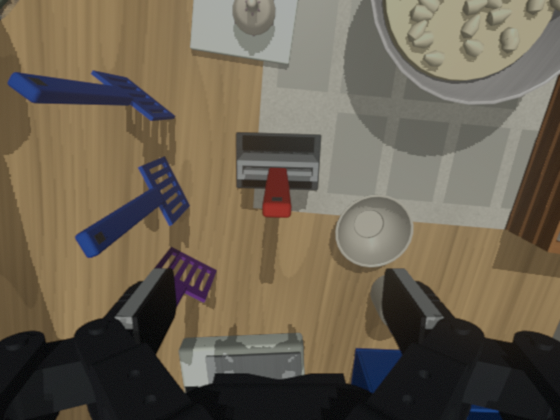

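The wrist view shows the red handle top at (277,211), exactly where predicted, and the slot runs level along the closing axis. I'm going down.

Request:
{"op": "carry_out", "data": {"rows": [[[0,0,-0.0,0],[0,0,0.03,0],[0,0,0.06,0],[0,0,0.09,0],[0,0,0.11,0],[0,0,0.125,0],[0,0,0.134,0],[0,0,0.134,0],[0,0,0.134,0]]]}}

```text
clock: 3.8
position: [0.4756, -0.2394, 0.2003]
tool_rot: [3.142, 0.0, 1.716]
force: [-0.6, 0.4, 0.9]
grip_width: 0.0854
finger_force: 0.0
```

Request:
{"op": "carry_out", "data": {"rows": [[[0,0,0,0],[0,0,0,0],[0,0,0,0],[0,0,0,0],[0,0,0,0],[0,0,0,0],[0,0,0,0],[0,0,0,0],[0,0,0,0],[0,0,0,0]]], "grip": 0.01, "grip_force": 60}}

```text
clock: 4.63
position: [0.4759, -0.239, 0.2003]
tool_rot: [3.141, 0.0, 1.717]
force: [-1.0, -0.5, 5.8]
grip_width: 0.0207
finger_force: 58.5
```

Request:
{"op": "carry_out", "data": {"rows": [[[0,0,-0.01,0],[0,0,-0.02,0],[0,0,-0.03,0],[0,0,-0.04,0],[0,0,-0.05,0],[0,0,-0.06,0],[0,0,-0.07,0],[0,0,-0.085,0],[0,0,-0.1,0],[0,0,-0.115,0],[0,0,-0.125,0],[0,0,-0.125,0]]]}}

```text
clock: 5.63
position: [0.4764, -0.239, 0.327]
tool_rot: [3.139, 0.002, 1.717]
force: [0.5, 0.1, -1.9]
grip_width: 0.021
finger_force: 59.0
```

Run:
```python
from h import *
np.set_printoptions(precision=4,suppress=True)
S=bot.grab_frame('scene');T=bot.grab_frame('top');s=bot.observe();print(s['clock'],s['position'],s['tool_rot'],s['grip_width'],s['finger_force'],s['force'])
cv2.imwrite('pics/s2.png',np.hstack([cv2.resize(S['pixels'],None,fx=.7,fy=.7),cv2.resize(T['pixels'],None,fx=.7,fy=.7)])[:,:,::-1])
g=np.array(s['position'])+[0,0,.019]
print('grasp, bottom px if vertical', proj(S,g),proj(S,g-[0,0,.21]))
# bowl centre via region ellipse in both views
for f in (S,T):
    r=bot.regions_of(f,'bowl_mouth'); print([(x['conf'],x['position']) for x in r][:1])
# dense triangulated rim: fit circle of radius .13 at z .095 to edge points from top
print(at_z(T,(280,150),.095))
cv2.imwrite('pics/s2c.png',cv2.resize(S['pixels'][20:320,120:420],(600,600))[:,:,::-1])
```

```text
5.7333 [ 0.4756 -0.2388  0.3247] [-3.1416  0.0001  1.7168] 0.02119908456510897 59.047261476516724 [-0.2617 -0.2712 -2.5049]
grasp, bottom px if vertical [239.0409  96.6516] [244.5534 168.8379]
[(0.95, [232.1, 278.8])]
[(0.64, [278.3, 147.6])]
[ 0.6599 -0.0044  0.095 ]
```

View pics/s2c.png

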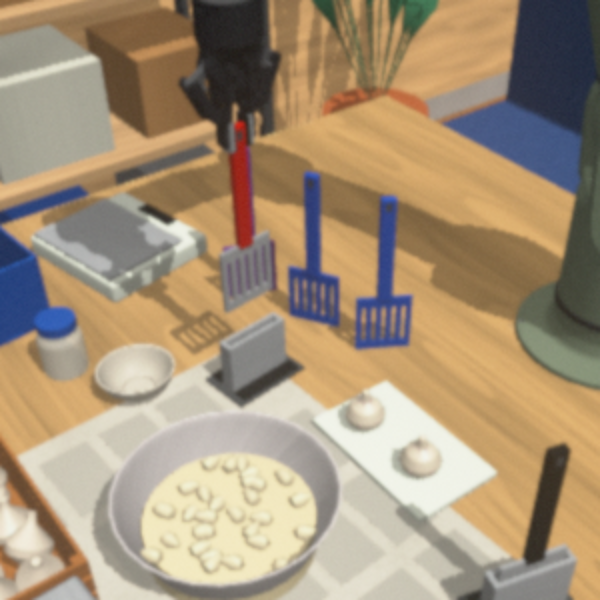

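The skimmer hangs free, with its blade bottom at crop pixel (250,300). I'll pivot it to level in the grip by pressing the blade on the inside of the fixed bowl rim while the gripper arcs outward toward -y. First I'll carry it over the inner -y rim.

Request:
{"op": "carry_out", "data": {"rows": [[[0.006,0.01,0,1],[0.018,0.032,0,2],[0.031,0.055,0,3],[0.045,0.08,0,4],[0.058,0.103,0,5],[0.072,0.128,0,6],[0.086,0.153,0,7],[0.099,0.176,0,8],[0.109,0.194,0,8.4],[0.115,0.204,0,8.4],[0.115,0.204,0,8.4]]]}}

```text
clock: 6.75
position: [0.6617, -0.0931, 0.3234]
tool_rot: [-3.14, -0.001, 1.573]
force: [-0.2, -0.4, -1.7]
grip_width: 0.021
finger_force: 59.0
```

Run:
```python
from h import *
np.set_printoptions(precision=4,suppress=True)
s=bot.observe();print(s['clock'],s['position'],s['tool_rot'],s['grip_width'],s['force'])
S=bot.grab_frame('scene')
cv2.imwrite('pics/s3c.png',cv2.resize(S['pixels'][50:350,120:420],(600,600))[:,:,::-1])
```

```text
6.75 [ 0.6617 -0.0931  0.3234] [-3.1399 -0.0015  1.5734] 0.0210313597044856 [-0.2254 -0.4473 -1.7147]
```

View pics/s3c.png

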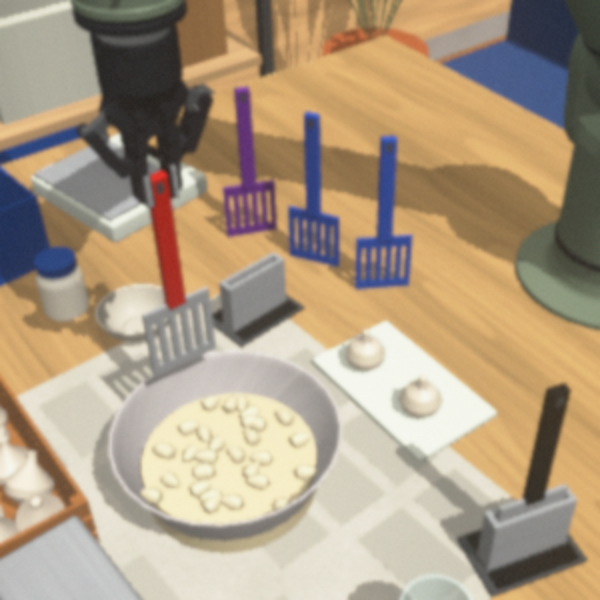

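The blade hangs just inside the far rim, at crop pixel (180,335). I'll lower it a little and start the arc at 30 N.

Request:
{"op": "carry_out", "data": {"rows": [[[0,0,0.01,0],[0,0,0.03,0],[0,0,0.05,0],[0,0,0.058,0],[-0.015,0,0.058,0],[-0.03,0,0.058,0],[-0.045,0,0.06,0],[-0.061,0,0.063,0],[-0.077,0,0.067,0],[-0.098,0,0.077,0],[-0.12,0,0.089,0],[-0.12,0,0.089,0]]], "grip": 0.01, "grip_force": 30}}

```text
clock: 7.8
position: [0.6593, -0.222, 0.2333]
tool_rot: [-3.139, 0.002, 1.564]
force: [1.4, 0.3, -0.2]
grip_width: 0.0207
finger_force: 59.0
```

Run:
```python
from h import *
np.set_printoptions(precision=4,suppress=True)
s=bot.observe();print(s['clock'],s['position'],s['tool_rot'],s['grip_width'],s['force'])
S=bot.grab_frame('scene')
cv2.imwrite('pics/s4c.png',cv2.resize(S['pixels'][50:350,120:420],(600,600))[:,:,::-1])
```

```text
7.8 [ 0.6593 -0.222   0.2333] [-3.1392  0.0017  1.5645] 0.020716087465984245 [ 1.4108  0.2988 -0.1534]
```

View pics/s4c.png

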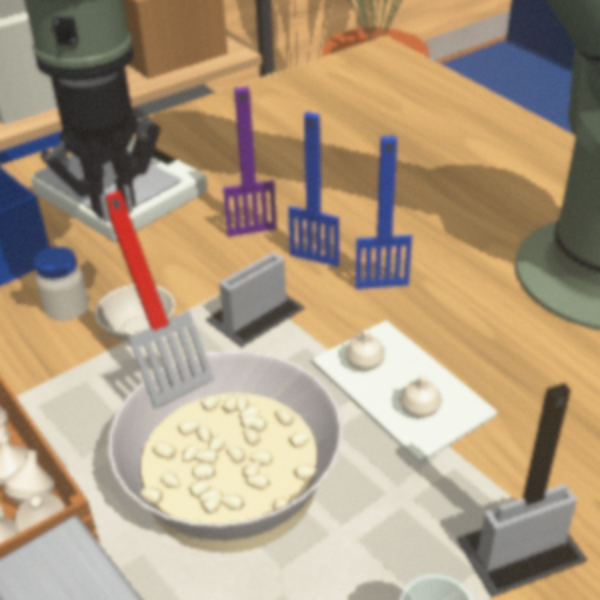

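The skimmer is tilted about 30° with its blade resting on the rim, at crop pixel (170,370), and the forces are tiny. I'll go on with the arc.

Request:
{"op": "carry_out", "data": {"rows": [[[-0.012,0,0.01,0],[-0.024,0,0.02,0],[-0.035,0,0.031,0],[-0.045,0,0.043,0],[-0.053,0,0.056,0],[-0.06,0,0.07,0],[-0.066,0,0.084,0],[-0.071,0,0.098,0],[-0.074,0,0.112,0],[-0.075,0,0.126,0],[-0.075,0,0.126,0]]]}}

```text
clock: 8.77
position: [0.6593, -0.2899, 0.1063]
tool_rot: [-3.138, -0.001, 1.57]
force: [0.7, 1.8, 0.9]
grip_width: 0.0211
finger_force: 57.3
```

Run:
```python
from h import *
np.set_printoptions(precision=4,suppress=True)
s=bot.observe();print(s['clock'],s['position'],s['tool_rot'],s['grip_width'],s['force'])
S=bot.grab_frame('scene')
cv2.imwrite('pics/s5c.png',cv2.resize(S['pixels'][50:350,120:420],(600,600))[:,:,::-1])
```

```text
8.7667 [ 0.6593 -0.2899  0.1063] [-3.138  -0.0015  1.5705] 0.021087084376335333 [0.7272 1.8378 0.9394]
```

View pics/s5c.png

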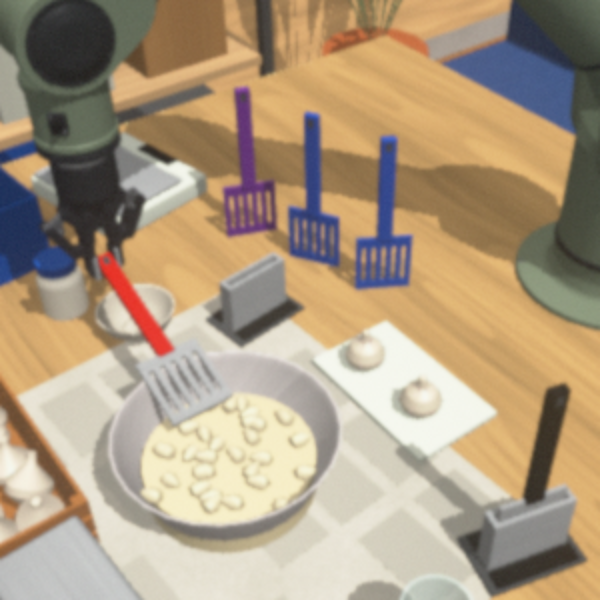

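It now stands at about 80°. I'll finish the last 30 mm of descent, then grip hard and lift.

Request:
{"op": "carry_out", "data": {"rows": [[[0,0,0.007,0],[0,0,0.014,0],[0,0,0.021,0],[0,0,0.027,0],[0,0,0.03,0],[0,0,0.03,0],[0,0,0.03,0]]]}}

```text
clock: 9.4
position: [0.6607, -0.2902, 0.0798]
tool_rot: [-3.141, -0.0, 1.57]
force: [-0.8, 0.8, 1.1]
grip_width: 0.0205
finger_force: 57.5
```

Request:
{"op": "carry_out", "data": {"rows": [[[0,0,0,0],[0,0,0,0],[0,0,0,0],[0,0,0,0],[0,0,-0.006,0],[0,0,-0.015,0],[0,0,-0.03,0],[0,0,-0.045,0],[0,0,-0.06,0],[0,0,-0.07,0],[0,0,-0.075,0],[0,0,-0.075,0]]], "grip": 0.0, "grip_force": 120}}

```text
clock: 10.4
position: [0.6613, -0.2907, 0.1568]
tool_rot: [3.14, 0.001, 1.57]
force: [0.5, 0.6, -2.5]
grip_width: 0.0196
finger_force: 117.3
```

Run:
```python
from h import *
np.set_printoptions(precision=4,suppress=True)
s=bot.observe();print(s['clock'],s['position'],s['tool_rot'],s['grip_width'],s['finger_force'],s['force'],s['moment'])
S=bot.grab_frame('scene')
cv2.imwrite('pics/s6c.png',cv2.resize(S['pixels'][100:300,120:320],(600,600),interpolation=cv2.INTER_CUBIC)[:,:,::-1])
g=s['position']+np.array([0,0,.019])
for t in (-4,0,4):
  c,d=np.cos(np.radians(t)),np.sin(np.radians(t))
  P=lambda a,w:(proj(S,g+[w,a*c,a*d])-[120,100])*3
  print(t,'bottom corners',P(.21,-.04),P(.21,.04),'blade top',P(.12,-.04),P(.12,.04),'handle top',P(-.04,0))
```

```text
10.4 [ 0.6613 -0.2907  0.1568] [3.1395 0.0009 1.5701] 0.019570943096012153 117.29779243469238 [ 0.5471  0.5613 -2.4719] [-0.2085 -0.0106 -0.0455]
-4 bottom corners [325.2778 344.4701] [232.2239 388.7103] blade top [264.7435 278.5406] [173.9869 318.4836] handle top [126.9089 191.5099]
0 bottom corners [323.9744 330.3374] [229.9336 374.5177] blade top [263.7148 270.5143] [172.426 310.403] handle top [127.4561 194.1507]
4 bottom corners [321.9188 315.2127] [226.9025 359.2689] blade top [262.3014 262.0338] [170.492  301.8388] handle top [128.1037 196.8902]
```

View pics/s6c.png

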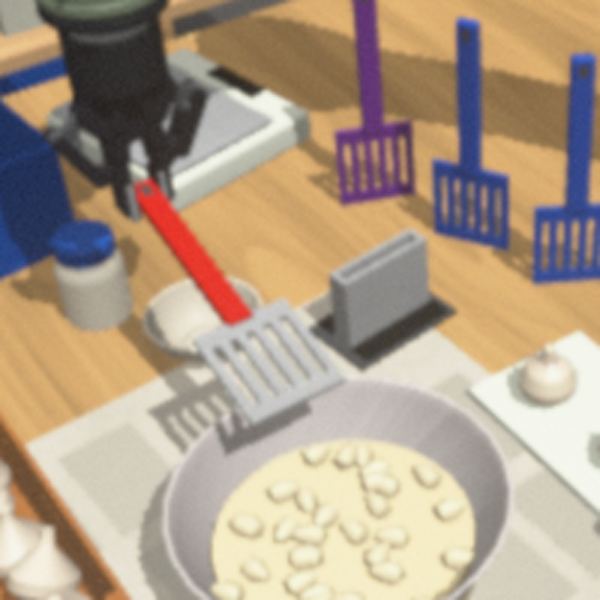

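The crop shows the blade corners at (345,375), (245,420), (285,302) and (197,345), and the handle end at (145,185). That is somewhat blade-down from level, so I'll fit the tilt.

```bash
cat > fit.py <<'E'
from h import *
from scipy.optimize import least_squares
np.set_printoptions(precision=4,suppress=True)
def fit(S,g,obs):
    # v: tilt(deg, + blade up), grasp distance s from lower edge, pivot z offset, yaw deg, roll deg
    def X(v,a,w):
        c,d=np.cos(np.radians(v[0])),np.sin(np.radians(v[0]));y=np.radians(v[3]);l=v[1]-a;r=np.radians(v[4])
        f=np.array([np.sin(y)*c,np.cos(y)*c,d]);sd=np.array([np.cos(y),-np.sin(y),np.tan(r)])
        return g+[0,0,v[2]]+f*l+sd*w
    res=lambda v:np.r_[np.concatenate([proj(S,X(v,a,w))-p for a,w,p in obs]),(v[2])/.002,v[3]/3,v[4]/2]
    return least_squares(res,[0,.21,0,0,0],x_scale=[1,.01,.001,1,1])
E
python3 - <<'E'
from fit import *
s=bot.observe();S=bot.grab_frame('scene');T=bot.grab_frame('top')
u=lambda x,y:np.array([120+x/3,100+y/3])
obs=[(0,-.04,u(345,375)),(0,.04,u(245,420)),(.09,-.04,u(285,302)),(.09,.04,u(197,345)),(.25,0,u(145,185))]
g=s['position']+np.array([0,0,.019])
r=fit(S,g,obs);print(r.x,r.fun)
for l in ['skimmer_blade','skimmer_handle','skimmer']:
    for n,f in (('S',S),('T',T)):
        print(l,n,[(np.round(d['position'],1),round(d['conf'],2)) for d in bot.spot_point(f,l)])
E
```

```text
[-10.7119   0.2283   0.0042  -1.0017   0.0724] [-0.7376  0.3968  2.4013  0.6916 -1.7286 -0.2993 -2.15   -0.7969 -2.9834
  4.2631  2.1115 -0.3339  0.0362]
skimmer_blade S [(array([208.5, 222.6]), 0.85), (array([279.1, 166.6]), 0.67), (array([312.3, 180.3]), 0.55)]
skimmer_blade T [(array([350.5, 295.1]), 0.83), (array([315.8, 142.5]), 0.77), (array([442.5, 259.6]), 0.74), (array([394., 280.]), 0.65), (array([390.7, 168. ]), 0.23)]
skimmer_handle S [(array([175.6, 178.7]), 0.95), (array([313.7, 137.1]), 0.95), (array([240.9, 115.9]), 0.74), (array([152.3, 204.3]), 0.66), (array([278. , 127.8]), 0.62), (array([221.1, 236. ]), 0.53)]
skimmer_handle T [(array([379.8, 135.1]), 0.9), (array([410.6, 280.8]), 0.69), (array([365. , 301.5]), 0.61)]
skimmer S [(array([311.7, 192.6]), 0.89), (array([220.5, 234.8]), 0.68), (array([245.3, 169.4]), 0.67)]
skimmer T [(array([296.8, 143.9]), 0.68), (array([392.5, 273.9]), 0.66), (array([347.6, 294.5]), 0.62), (array([432.9, 263.4]), 0.52)]
```

```bash
cat >> fit.py <<'E'
def near(f,l,guess,tol=25):
    c=[np.array(d['position']) for d in bot.spot_point(f,l) if np.linalg.norm(np.array(d['position'])-guess)<tol]
    return c[0] if c else None
def measure(reps=3,tilt0=-9,s0=.21,yaw=np.pi/2):
    """skimmer lies from grasp along -tool x; returns tilts and points"""
    out={'skimmer_handle':[],'skimmer_blade':[],'skimmer':[]};off={'skimmer_handle':.19,'skimmer_blade':.045,'skimmer':0}
    for k in range(reps):
        s=bot.observe();g=s['position']+np.array([0,0,.019]);y=s['tool_rot'][2]
        f=np.array([np.cos(y),np.sin(y),np.tan(np.radians(tilt0))])
        S=bot.grab_frame('scene');T=bot.grab_frame('top')
        for l in out:
            X=g+f*(s0-off[l]);a,b=near(S,l,proj(S,X)),near(T,l,proj(T,X))
            if a is not None and b is not None:
                x,e=tri([S,T],[a,b])
                out[l].append(np.r_[x,e[0]])
    return {k:np.array(v) for k,v in out.items()},g
E
python3 - <<'E'
from fit import *
o,g=measure();print(g)
for k,v in o.items(): print(k,v)
m={k:np.median(v,0)[:3] for k,v in o.items() if len(v)}
d=m['skimmer_handle']-m['skimmer_blade'];print(np.linalg.norm(d),np.degrees(np.arcsin(-d[2]/np.linalg.norm(d))))
if 'skimmer' in m: d=m['skimmer_handle']-m['skimmer'];print(np.linalg.norm(d),np.degrees(np.arcsin(-d[2]/np.linalg.norm(d))))
print(bot.observe()['clock'])
E
```

```text
[ 0.6607 -0.2904  0.1739]
skimmer_handle [[ 0.6598 -0.2359  0.1809  0.0012]
 [ 0.6629 -0.2373  0.1863  0.0036]
 [ 0.666  -0.2394  0.1824  0.0041]]
skimmer_blade [[ 0.6659 -0.0964  0.1581  0.0028]
 [ 0.6629 -0.0947  0.1587  0.0002]
 [ 0.664  -0.098   0.1585  0.0033]]
skimmer [[ 0.6613 -0.0447  0.1451  0.0008]
 [ 0.6593 -0.0487  0.1502  0.002 ]
 [ 0.6605 -0.0472  0.1425  0.002 ]]
0.14296162024612483 -9.62449176731676
0.19380685896194036 -11.082394112621648
12.05
```

The tilt is about -10° (blade low). The handle seems to have pivoted about the back edge of the pads, roughly 18 mm above the nominal grasp point. I'll press it on the rim again, lower this time.

Request:
{"op": "carry_out", "data": {"rows": [[[0,0,0.015,0],[0,0,0.035,0],[0,0,0.055,0],[0,0,0.068,0],[0,0,0.072,0],[0,0,0.072,0]]]}}

```text
clock: 12.55
position: [0.6604, -0.29, 0.0822]
tool_rot: [-3.14, -0.001, 1.57]
force: [-1.3, 0.9, 0.6]
grip_width: 0.0197
finger_force: 117.4
```

Request:
{"op": "carry_out", "data": {"rows": [[[0,0,0,0],[0,0,0,0],[0,0,0.004,0],[0,0,0.009,0],[0,0,0.014,0],[0,0,0.019,0],[0,0,0.023,0],[0,0,0.026,0],[0,0,0.026,0]]], "grip_force": 60}}

```text
clock: 13.3
position: [0.6604, -0.2915, 0.0561]
tool_rot: [-3.141, 0.001, 1.569]
force: [1.9, -7.0, 6.9]
grip_width: 0.0196
finger_force: 118.9
```

Request:
{"op": "carry_out", "data": {"rows": [[[0,0,0,0],[0,0,0,0],[0,0,0,0],[0,0,0,0],[0,0,0,0],[0,0,-0.004,0],[0,0,-0.012,0],[0,0,-0.03,0],[0,0,-0.05,0],[0,0,-0.07,0],[0,0,-0.085,0],[0,0,-0.085,0]]], "grip_force": 120}}

```text
clock: 14.3
position: [0.662, -0.2904, 0.145]
tool_rot: [3.138, 0.001, 1.571]
force: [-0.0, 0.2, -0.8]
grip_width: 0.0201
finger_force: 118.1
```

```bash
cat > rep.py <<'E'
from fit import *
import sys
o,g=measure(3,float(sys.argv[1]),.235);print(g,bot.observe()['grip_width'],bot.observe()['finger_force'],bot.observe()['clock'])
P=np.vstack([v for v in o.values() if len(v)]);print({k:np.median(v,0) for k,v in o.items() if len(v)})
P=P[:,:3];y=g[1];k=np.polyfit(P[:,1],P[:,2],1);print('tilt',np.degrees(np.arctan(k[0])),'z at g',np.polyval(k,g[1]),'resid',np.std(P[:,2]-np.polyval(k,P[:,1])),'dxdy',np.polyfit(P[:,1],P[:,0],1)[0])
E
python3 rep.py 0
```

```text
[ 0.6607 -0.2904  0.1609] 0.019567499795045806 118.0637776851654 15.5
{'skimmer_handle': array([ 0.6645, -0.2395,  0.1816,  0.0028]), 'skimmer_blade': array([ 0.6651, -0.0888,  0.1652,  0.0012]), 'skimmer': array([ 0.6666, -0.0411,  0.1601,  0.0017])}
tilt -5.663582116235116 z at g 0.1842200817782262 resid 0.0027648653227555133 dxdy 0.008467764877854939
```

The tilt is now -5.7°, since it springs back on release. I'll press again with the handle resting on the rim, closer in, which gives a shorter arm and stays clear of the dish, and overshoot by about 6°.

Request:
{"op": "carry_out", "data": {"rows": [[[0.02,0,0,0],[0.045,0,0,0],[0.065,0,0.01,0],[0.065,0,0.035,0],[0.065,0,0.06,0],[0.065,0,0.07,0],[0.065,0,0.077,0],[0.065,0,0.083,0],[0.065,0,0.088,0],[0.065,0,0.092,0],[0.065,0,0.094,0],[0.065,0,0.094,0]]]}}

```text
clock: 16.5
position: [0.6618, -0.2263, 0.0495]
tool_rot: [3.139, 0.001, 1.569]
force: [-1.7, -2.3, 8.1]
grip_width: 0.0198
finger_force: 121.8
```

```bash
python3 rep.py 0
```

```text
[ 0.6619 -0.2263  0.0689] 0.019327361106065612 121.74782752990723 17.7
{'skimmer_handle': array([ 0.6651, -0.174 ,  0.0939,  0.0005]), 'skimmer_blade': array([ 0.6659, -0.021 ,  0.1072,  0.001 ]), 'skimmer': array([0.6619, 0.0254, 0.1018, 0.0045])}
tilt 3.9560618257637303 z at g 0.08882323360461156 resid 0.004259519652143103 dxdy -0.011735810329736666
```

Request:
{"op": "carry_out", "data": {"rows": [[[0,0,-0.004,0],[0,0,-0.012,0],[0,0,-0.025,0],[0,0,-0.045,0],[0,0,-0.065,0],[0,0,-0.085,0],[0,0,-0.095,0],[0,0,-0.1,0],[0,0,-0.1,0]]]}}

```text
clock: 18.45
position: [0.6611, -0.2255, 0.1492]
tool_rot: [3.14, 0.001, 1.57]
force: [0.2, 0.6, -1.6]
grip_width: 0.0198
finger_force: 120.4
```

```bash
python3 rep.py 0
python3 - <<'E'
from fit import *
S=bot.grab_frame('scene');T=bot.grab_frame('top')
for n,f in (('S',S),('T',T)):
    r=[x for x in bot.regions_of(f,'skimmer_blade')]
    print(n,[(np.round(x['position'],1),round(x['conf'],2),x['region'].sum()) for x in r])
    h=cv2.cvtColor(f['pixels'],cv2.COLOR_RGB2HSV);k=(((h[:,:,0]<6)|(h[:,:,0]>174))&(h[:,:,1]>190)&(h[:,:,2]>70)).astype(np.uint8)
    c,l,st,ce=cv2.connectedComponentsWithStats(k);i=1+np.argmax(st[1:,4]);print('red',st[i],ends(l==i))
E
```

```text
[ 0.6608 -0.2253  0.1669] 0.019784311056128347 120.44644117355347 19.65
{'skimmer_handle': array([ 0.6636, -0.1741,  0.1877,  0.0014]), 'skimmer_blade': array([ 0.6634, -0.0224,  0.1848,  0.0037]), 'skimmer': array([0.6614, 0.0256, 0.1812, 0.0012])}
tilt -1.875967788737853 z at g 0.1908346775094024 resid 0.004033345193641259 dxdy -0.01707467874587964
S [(array([218.2, 223. ]), 0.95, np.int64(1788)), (array([279.3, 157.8]), 0.75, np.int64(1057)), (array([311.7, 168.5]), 0.66, np.int64(979)), (array([242.5, 145.2]), 0.56, np.int64(939))]
red [179 175  38  42 350] (array([181.1317, 178.7808]), array([213.6782, 214.7969]), array([197.3686, 196.7486]))
T [(array([355.8, 302.8]), 0.69, np.int64(402)), (array([297. , 138.6]), 0.68, np.int64(2048)), (array([403.2, 281.9]), 0.66, np.int64(449)), (array([369.5, 225.1]), 0.47, np.int64(1319))]
red [306 132  67  12 588] (array([371.1609, 136.3282]), array([306.15  , 139.3535]), array([338.5238, 137.8469]))
```

```bash
cat > ln.py <<'E'
from h import *
def mask(f):
    h=cv2.cvtColor(f['pixels'],cv2.COLOR_RGB2HSV);k=(((h[:,:,0]<6)|(h[:,:,0]>174))&(h[:,:,1]>150)&(h[:,:,2]>60)).astype(np.uint8)
    c,l,st,ce=cv2.connectedComponentsWithStats(k);return l==1+np.argmax(st[1:,4])
for k in range(2):
    N=[];E=[];F=[]
    for n in ('scene','top'):
        f=bot.grab_frame(n);m=mask(f);a,b,mu=ends(m);E.append((a,b));F.append(f)
        N.append(np.cross(ray(f,a)[1],ray(f,b)[1]))
    d=np.cross(*N);d/=np.linalg.norm(d);d*=np.sign(d[1])
    print('tilt (blade up +)',np.degrees(np.arcsin(d[2])),'yaw off y',np.degrees(np.arctan2(d[0],d[1])))
    i=[max(e,key=lambda p:at_z(f,p,.18)[1]) for e,f in zip(E,F)]
    print('blade end of handle',tri(F,i))
E
python3 ln.py; python3 -c "
from workcell import bot;s=bot.observe();print(s['clock'],s['position'])"
```

```text
tilt (blade up +) -3.4589867123620417 yaw off y -0.2133603192846404
blade end of handle (array([ 0.66056532, -0.06823231,  0.18948679]), [np.float64(0.0016336066804303973), np.float64(0.0016336066804303463)])
tilt (blade up +) -3.492643156502757 yaw off y -0.28392205043339586
blade end of handle (array([ 0.66047062, -0.06825635,  0.18946649]), [np.float64(0.001652251957899611), np.float64(0.0016522519578995208)])
20.05 [ 0.66073951 -0.22537096  0.14794464]
```

Two estimates put the tilt between -2° and -3.5°. I'll make one more press, 5 mm deeper.

Request:
{"op": "carry_out", "data": {"rows": [[[0,0,0.02,0],[0,0,0.045,0],[0,0,0.07,0],[0,0,0.083,0],[0,0,0.091,0],[0,0,0.097,0],[0,0,0.101,0],[0,0,0.104,0],[0,0,0.1055,0],[0,0,0.1055,0],[0,0,0.1055,0]]]}}

```text
clock: 20.97
position: [0.6618, -0.2254, 0.0444]
tool_rot: [3.139, 0.0, 1.57]
force: [-3.7, 0.5, 10.6]
grip_width: 0.0202
finger_force: 123.3
```

Request:
{"op": "carry_out", "data": {"rows": [[[0,0,-0.004,0],[0,0,-0.012,0],[0,0,-0.025,0],[0,0,-0.045,0],[0,0,-0.065,0],[0,0,-0.085,0],[0,0,-0.1,0],[0,0,-0.105,0],[0,0,-0.105,0],[0,0,-0.105,0]]]}}

```text
clock: 21.8
position: [0.6607, -0.2254, 0.1474]
tool_rot: [3.141, 0.0, 1.57]
force: [-0.2, 0.6, -1.8]
grip_width: 0.0195
finger_force: 121.7
```

```bash
python3 ln.py; python3 rep.py 0
```

```text
tilt (blade up +) -1.0822624164806152 yaw off y -0.8081252504673696
blade end of handle (array([ 0.65885553, -0.06827961,  0.19524781]), [np.float64(0.0017609282677761727), np.float64(0.0017609282677761918)])
tilt (blade up +) -0.9214502402945658 yaw off y -0.7649462253310338
blade end of handle (array([ 0.65882739, -0.06822804,  0.1950077 ]), [np.float64(0.0016743137252733134), np.float64(0.0016743137252734738)])
[ 0.6607 -0.2254  0.1664] 0.019516269451802508 121.66940689086914 23.2
{'skimmer_handle': array([ 0.6626, -0.1708,  0.1925,  0.0014]), 'skimmer_blade': array([ 0.6616, -0.0224,  0.1927,  0.0018]), 'skimmer': array([0.6562, 0.0225, 0.1906, 0.0011])}
tilt 0.055737070808650535 z at g 0.19205868523267822 resid 0.002966033898461435 dxdy -0.015633000925531267
```

It is level to within about 1°. The blade centre is at y ≈ -0.023 and the bowl centre at y ≈ -0.002, so I'll shift it 21 mm gently.

Request:
{"op": "carry_out", "data": {"rows": [[[0.002,0,0,0],[0.006,0,0,0],[0.011,0,0,0],[0.016,0,0,0],[0.02,0,0,0],[0.021,0,0,0],[0.021,0,0,0],[0.021,0,0,0],[0.021,0,0,0],[0.021,0,0,0]]]}}

```text
clock: 24.03
position: [0.6607, -0.2046, 0.1474]
tool_rot: [-3.142, 0.0, 1.57]
force: [1.0, 0.3, -1.2]
grip_width: 0.0194
finger_force: 121.7
```

```bash
python3 ln.py; python3 rep.py 0
python3 - <<'E'
from h import *
S=bot.grab_frame('scene');T=bot.grab_frame('top')
for l,z in (('dish',0),('turner_handle',.196),('garlic1',.01),('garlic2',.01),('salt',0)):
    d=bot.spot_point(T,l); print(l,[np.round(at_z(T,x['position'],z),3) for x in d[:2]])
print(bot.observe()['force'],bot.observe()['qd'].round(3))
E
```

```text
tilt (blade up +) -0.7252137073739076 yaw off y -0.7273034480743217
blade end of handle (array([ 0.6593537 , -0.04765678,  0.19682127]), [np.float64(0.0019753937006187733), np.float64(0.0019753937006187234)])
tilt (blade up +) -0.8234209274199534 yaw off y -0.6991979972431411
blade end of handle (array([ 0.65934561, -0.04767918,  0.19674278]), [np.float64(0.0020087862142387216), np.float64(0.002008786214238801)])
[ 0.6607 -0.2044  0.1664] 0.0198886416426266 121.65998697280884 25.4333
{'skimmer_handle': array([ 0.6604, -0.1499,  0.1905,  0.0009]), 'skimmer_blade': array([ 0.6624, -0.0065,  0.1929,  0.0015]), 'skimmer': array([0.658 , 0.0429, 0.1903, 0.0037])}
tilt 0.252369650752375 z at g 0.19020361075050302 resid 0.0019254655049511984 dxdy -0.0022533114921288026
dish [array([ 0.627, -0.312,  0.   ])]
turner_handle [array([0.457, 0.271, 0.196]), array([ 0.638, -0.008,  0.196])]
garlic1 [array([0.412, 0.039, 0.01 ]), array([ 0.419, -0.057,  0.01 ])]
garlic2 [array([0.412, 0.039, 0.01 ]), array([ 0.419, -0.057,  0.01 ])]
salt [array([ 0.422, -0.059,  0.   ])]
[ 0.63918038  0.70248282 -1.76301688] [ 0.001 -0.002 -0.001 -0.001  0.001  0.002  0.002]
```

The blade is level, centred and steady, and the other things measured are where they were. I'm handing it in.

```bash
python3 -c "
from workcell import bot;print(bot.job_done())"
```

```text
the job is handed in; nothing more can be done
None
```

I drew the red skimmer out of its holder, turned it level to within about 1° by my camera measurements, and handed it in held steady over the middle of the bowl, about 95 mm above the rim; I pivoted it in the grip by pressing it against the bowl's rim, and the pads now hold it about 10 mm from the handle's end.

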